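# Square a stock carton into the measuring corner

### The job

Pull the blue-fronted parts drawer right out to its stop and leave it open. Lift out the brown carton without dropping it, set it down the same way up on the bare part of the metal measuring plate, clear of the white scanner bar and with a long side facing it, and let go; then push it in under the bar until it sits square and flush against both yellow fences. Do not bump the scanner bar or its posts, and leave everything else on the bench where it is.

Things in the scene. Friction and masses are not known exactly. Their poses are not given: they have to be found in the camera images.
- cab: Low grey one-drawer cabinet, 260 deep (x) x 240 wide (y) x 110 high, fixed to the bench, blue drawer front facing its own -x. Origin: centre of its underside. It may stand left or right of the middle, slightly turned. Its 12 mm thick top covers its own x from -115 to +130.
- cab_drawer0 (a joint): Drawer opening in m: 0 shut, 0.182 at its stop, sliding along the cabinet's own -x; may start up to 20 mm ajar. Inside it is 215 long, 198 wide, walls 6 thick; floor 22 above the bench, wall tops 88, top edge of the front 97. Fully out, the 175 mm behind the front are uncovered.
- cab_drawer0_handle (a point): Middle of the drawer's steel bar handle (moves with the drawer): a round bar 10 mm thick, 120 long along the cabinet's y, 35 mm in front of the drawer front, 72 above the bench; free to be straddled or hooked from above. Axes as the cabinet's.
- carton: Brown carton with an orange tape strip along the top and a small white label, 110 long (x) x 56 wide (y) x 45 high, about 250 g. Origin: centre of its underside. It starts lying in the drawer, long side roughly along the drawer.
- station: Measuring station fixed to the bench, left or right of the middle, slightly turned: aluminium plate 250 wide (y), 220 deep (x), 10 thick, with two yellow fences (40 high, 12 thick) on it, one across the far side, one along the left side, meeting at a right angle, and a black electronics box (45 high) behind the back fence. Origin: on the bench, 90 mm in +x and 95 mm in -y from the corner.
- corner (a point): Inner corner of the two fences, on the plate's top (10 above the bench). +x points into the back fence (face at x = 0, running 200 mm to -y), +y into the left fence (face at y = 0, running 150 mm to -x). The free plate reaches 200 mm to -x and 225 to -y. The flush carton's long side lies along x, against the left fence, its centre at x = -55, y = -28 mm.
- scanbar: White scanner bar with a red patch, alongside the left fence. In corner's frame it covers x -166 to +24, y -60 to -28 mm; underside 135, top 165 above the bench; 12 mm wide end arms at x = -155 and +13 run to posts behind the left fence. A tool pointing straight down cannot follow the carton under it: lean it 30 to 45 degrees, tips towards the left fence. Origin as station.
- terminal: Black handheld terminal, 150 x 70 x 26, lying on the middle of the cabinet's top; bystander. Origin: underside centre.
- label_roll: White label roll standing on end on the bench, 70 across, 50 high; bystander.
- tape_dispenser: Grey desk tape dispenser with an orange roll, 140 x 60, 102 high; bystander.
- knife: Yellow box knife lying flat, 145 long, 14 high; bystander.
- white_box: White box, 160 x 100 x 60 high; bystander.
- flat_carton: Another, larger brown carton, 180 x 130 x 50 high, lying on the bench, not in the drawer; bystander.

How it is judged:
By the outcome, as a careful person would: the job done as asked, in the order asked, and still so for the second after the job is handed in, with the robot touching nothing.
It also fails if it takes over 72 s, if anything falls off the work surface, if the arm or the gripper's body presses on something with over 40 N, if the wrist force passes 120 N, or if a joint passes its speed limit or range.

### The arm

A 6-joint arm with a two-finger parallel gripper is mounted at the origin on the work surface. World frame = base frame: x ahead of the robot, y to its left, z up, the work surface at z = 0. Lengths are in m, angles in rad, forces in N, time in s.
With the tool pointing down it reaches from about 0.225 to 0.725 m from the base axis. Payload 3.1 kg.
Tool frame: the origin (TCP) lies between the finger pads, 19 mm behind the fingertips; this is the grasp point; z points along the fingers, y is the line along which they close (so a half turn about z gives the same grasp; the last joint's range is limited). The gripper opens to 85 mm and grips with 20 to 120 N. Pads are 22 mm wide; open, the fingers measure 114 mm over their backs; the gripper's body (76 mm by 85 mm) begins 54 mm behind the grasp point. The pads swing forward as they close: fully open they stand 13 mm farther back than shut.
Start: joints at [1.125, 0.048, 0.099, 1.622, 0, 1.443], TCP at [0.164, 0.499, 0.25] pointing down, gripper open.
Joint ranges: [-2.91, 2.91], [-0.99, 1.94], [-1.21, 1.42], [-2.12, 2.29], [-1.49, 1.47], [-3.14, 3.14]. Speed limits (rad/s): [2.79, 2.79, 3.14, 3.14, 3.14, 3.14].

### API

Orientations are given as a unit quaternion [w, x, y, z].
In Python, from cell import get_state, cams, job gives the robot as it stands.
- The arm moves only by the tool carry_out, never from a script. Its argument "rows" is a list of rows, each an object of numbers: "tx", "ty", "tz": the shift along the tool's x, y, z in cm; "ax", "ay", "az": the turn, a rotation vector about the tool's x, y, z in degrees; "gripper": the finger opening in cm, from 0 to 8.54. In form: [{"tx": .., "ty": .., "tz": .., "ax": .., "ay": .., "az": .., "gripper": ..}, ...]. A call has 1 to 12 rows; each row is the pose to reach, as a shift and turn from the pose commanded when the call began, along the tool's axes at that moment; what a row does not reach only later rows make up. A row lasts 1/8 s, in which the tool goes at most 62.5 mm and 10.7 degrees, less where a joint would pass 70% of its speed; a pose out of reach is approached as far as the arm can. A call with a gripper value outside its range is refused whole. The fingers move at their own pace and stop on an object; the grip force is fixed at half the most. Time passes only in rows, so rows that repeat a pose let the fingers close. It gives the time, the measured TCP pose, the force, the opening and the grip force at its end, in the units of the state.
- get_state(): the state, without advancing time (a new reading comes with each control period).
- cams.read_camera(name): name is "scene" or "side" or "wrist"; returns the picture (384x512x3 uint8, red, green, blue); there is no depth.
- cams.camera_info(name): a dict with "intrinsics" (3x3 intrinsics, pixels), "T" (4x4, takes a point from camera to world coordinates). Camera axes: x right, y down, z forward; pixel columns grow to the right and rows downward; lengths in m; the calibration is good to about 2 mm. A picture is of the moment at which its call begins: read the wrist's pose just before it. camera_info takes no time and is no camera call; for the wrist camera it gives the pose at the moment of the call.
- job.finish_job(): hands the job in; it is judged then, once.
The state is a dict: "time": time; "joint_positions": joint angles; "joint_velocities": joint speeds; "effort": joint torques, N m; "eef_pos": TCP position; "tool_rot": TCP orientation; "wrist_force": force on the tool from outside, world axes, zero at the start; "moment": the same for the moment, N m; "gripper_width": finger opening in m; "grasp_force": force on a finger pad.
Only numpy, scipy, OpenCV 4.12 (cv2) and the standard library are available. Lean on these libraries where they do the work, as an engineer would, in place of code of your own. Each camera call takes 0.05 s, during which the arm holds its last target. There are 200 camera calls.

## Working session

There is one attempt and no reset: what is moved stays moved. The work goes in short steps, Python scripts to look and compute and a tool call to move; the robot and the scene stay as the last step left them, time stands still between calls to the robot, and variables do not carry over. Pictures are saved under pics/ and viewed, at most 10 in all, crops included, and the job is handed in when it is done.

Besides the shell and the picture viewer there is one more tool, called after "Emit:" as name([rows], argument=value, ...), one row to a line, values as JSON. carry_out: Moves the arm, as the interface text tells. Its arguments: {"type":"object","properties":{"rows":{"type":"array","items":{"type":"object","properties":{"tx":{"type":"number"},"ty":{"type":"number"},"tz":{"type":"number"},"ax":{"type":"number"},"ay":{"type":"number"},"az":{"type":"number"},"gripper":{"type":"number"}}}}},"required":["rows"]}

```bash
ls; mkdir -p pics; python3 - <<'E'
from cell import get_state,cams,job
import cv2,numpy as np
s=get_state();print(s)
ims=[]
for n in("scene","side"):
    im=cams.read_camera(n);i=cams.camera_info(n);print(n,i)
    cv2.imwrite(f"pics/{n}0.png",im[:,:,::-1])
    cv2.imwrite(f"pics/{n}0b.png",cv2.resize(im[:,:,::-1],(800,600),interpolation=cv2.INTER_CUBIC))
E
```

```text
pics
{'time': 0.0, 'joint_positions': array([1.12518342e+00, 4.87552722e-02, 9.75725007e-02, 1.62202748e+00,
       2.12779884e-06, 1.44300965e+00]), 'joint_velocities': array([ 1.19172052e-03, -4.99671641e-05, -1.46615202e-03,  1.18319309e-03,
       -3.72455914e-04, -2.90085292e-03]), 'effort': array([-6.51784430e-04, -3.38780379e+01,  3.20014536e+01,  2.05022714e-02,
       -3.29425875e-04,  9.86531091e-06]), 'eef_pos': array([0.16381383, 0.49817171, 0.24880209]), 'tool_rot': array([-3.42335269e-04,  1.58244997e-01,  9.87399141e-01, -1.15739613e-03]), 'wrist_force': array([0.58038083, 0.66384757, 0.24379348]), 'moment': array([ 0.01640168,  0.04319508, -0.0051732 ]), 'grasp_force': 0.0, 'gripper_width': 0.08533336341737398}
scene {'intrinsics': array([[407.50737578,   0.        , 260.86328584],
       [  0.        , 407.50737578, 192.953255  ],
       [  0.        ,   0.        ,   1.        ]]), 'T': array([[-0.78409867,  0.36033038, -0.50532296,  1.23117415],
       [ 0.62063032,  0.45877073, -0.63588319,  0.82709775],
       [ 0.00269936, -0.81221391, -0.58335347,  0.85168072],
       [ 0.        ,  0.        ,  0.        ,  1.        ]])}
side {'intrinsics': array([[389.38019202,   0.        , 253.20673217],
       [  0.        , 389.38019202, 190.69774877],
       [  0.        ,   0.        ,   1.        ]]), 'T': array([[ 0.76020936, -0.40010689,  0.51185566, -0.1023571 ],
       [-0.64933238, -0.49363094,  0.57852914, -0.75247756],
       [ 0.0211943 , -0.77216771, -0.63506522,  0.9182586 ],
       [ 0.        ,  0.        ,  0.        ,  1.        ]])}
```

View pics/scene0b.png

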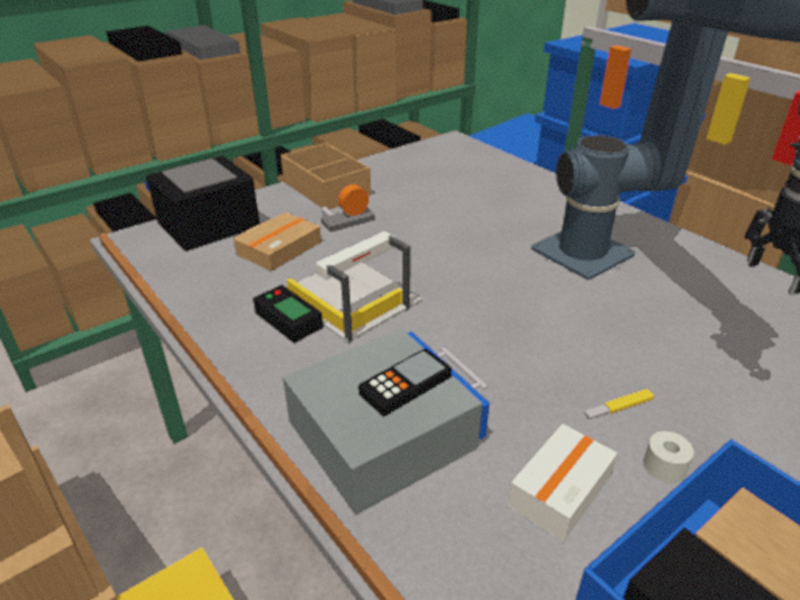

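View pics/side0b.png

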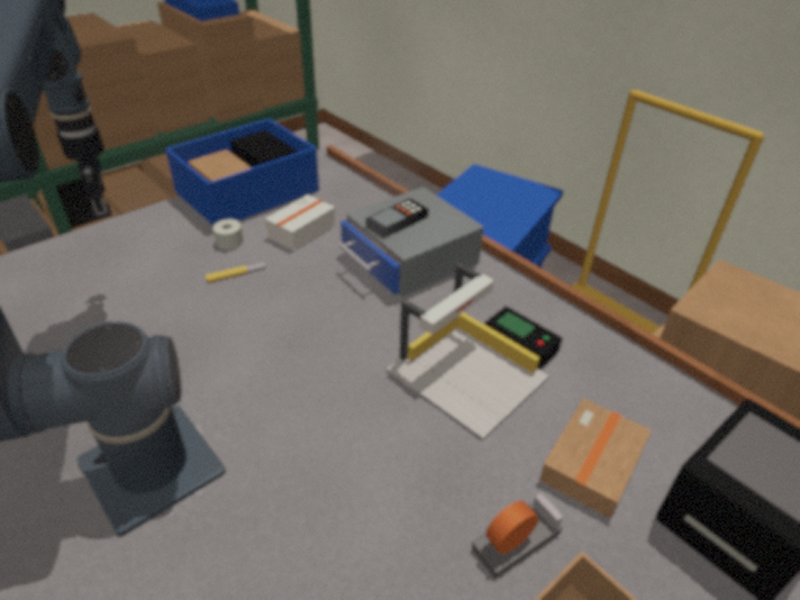

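Scene shows the cabinet at (390,400), its terminal on top and handle at (462,367), and the station at (350,285). The side view shows the same with the bar over the left (+y) fence. I'll zoom in on both.

```bash
cat > h.py <<'E'
import cv2,numpy as np
from cell import get_state,cams,job
def ray(n,uv,z,info=None):
    i=info or cams.camera_info(n);K=i['intrinsics'];T=i['T']
    d=T[:3,:3]@np.linalg.solve(K,np.array([uv[0],uv[1],1.]));o=T[:3,3]
    return o+d*(z-o[2])/d[2]
def proj(n,p,info=None):
    i=info or cams.camera_info(n);T=i['T']
    c=i['intrinsics']@(T[:3,:3].T@(np.array(p,float)-T[:3,3]));return c[:2]/c[2]
def crop(im,c0,c1,r0,r1,f,name,step=10):
    # enlarged crop with coordinate ticks
    o=cv2.resize(im[r0:r1,c0:c1,::-1],None,fx=f,fy=f,interpolation=cv2.INTER_CUBIC)
    for c in range(-(-c0//step)*step,c1,step):
        x=int((c-c0+.5)*f);cv2.line(o,(x,0),(x,6),(0,0,255),1)
        if c%(2*step)==0: cv2.putText(o,str(c),(x-10,17),0,.38,(0,0,255),1)
        for r in range(-(-r0//step)*step,r1,step): cv2.circle(o,(x,int((r-r0+.5)*f)),0,(255,0,255),-1)
    for r in range(-(-r0//step)*step,r1,step):
        y=int((r-r0+.5)*f);cv2.line(o,(0,y),(6,y),(0,0,255),1);cv2.putText(o,str(r),(8,y+4),0,.38,(0,0,255),1)
    cv2.imwrite(name,o);print(o.shape)
E
python3 - <<'E'
from h import *
a=cv2.imread('pics/scene0.png')[:,:,::-1];b=cv2.imread('pics/side0.png')[:,:,::-1]
crop(a,155,325,145,330,3.2,'pics/c1.png');crop(b,205,365,110,285,3.4,'pics/c2.png')
E
```

```text
(592, 544, 3)
(595, 544, 3)
```

View pics/c1.png

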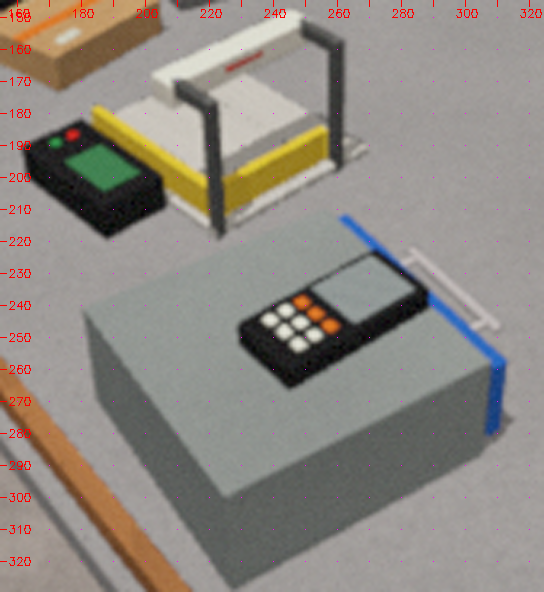

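View pics/c2.png

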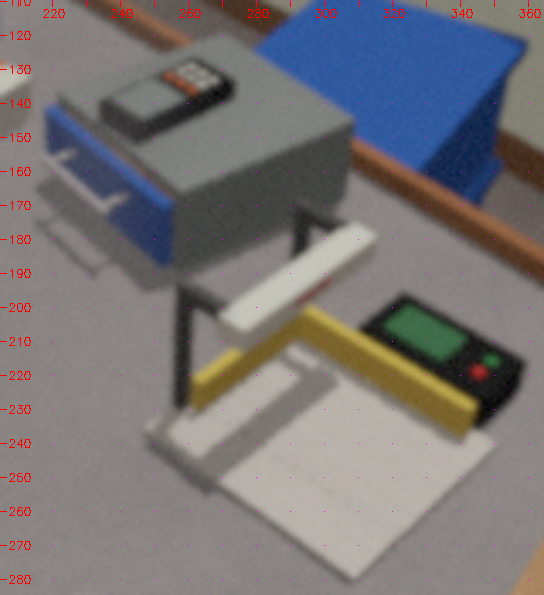

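Crops give the cabinet's top corners, the drawer front's edge, the handle ends, the plate corners and the fence feet; now to turn them into points.

```bash
python3 - <<'E'
from h import *
def S(x,y):return (155+x/3.2-.5,145+y/3.2-.5)
def D(x,y):return (205+x/3.4-.5,110+y/3.4-.5)
np.set_printoptions(precision=4,suppress=True)
L=[('cab backL',"scene",S(227,497),.11),('cab backR',"scene",S(84,312),.11),('cab backR',"side",D(353,122),.11),('cab backL',"side",D(225,30),.11),('cab frR',"side",D(178,192),.11),('cab frL',"side",D(60,95),.11),
('blue L',"scene",S(505,360),.097),('blue R',"scene",S(342,217),.097),('blue L',"side",D(48,104),.097),('blue R',"side",D(172,207),.097),
('h R',"scene",S(414,252),.072),('h L',"scene",S(497,325),.072),('h L',"side",D(48,157),.072),('h R',"side",D(105,208),.072),
('plate fL',"side",D(150,430),.01),('plate fR',"side",D(355,580),.01),('plate bR',"side",D(493,443),.01),
('corner',"side",D(303,340),.01),('bf R',"side",D(463,438),.01),('lf front',"side",D(190,412),.01),
('bf top R',"side",D(478,405),.05),('lf end top outer',"scene",S(325,128),.05),('corner outer top',"scene",S(218,190),.05),('bf top outer R',"scene",S(97,108),.05),
('bar far',"scene",S(300,12),.165),('bar R',"side",D(375,235),.165),('bar L',"side",D(222,318),.165)]
for l in L:print(l[0],l[1],ray(*l[1:]))
E
```

```text
cab backL scene [0.9121 0.2968 0.11  ]
cab backR scene [0.8963 0.0625 0.11  ]
cab backR side [0.8905 0.0586 0.11  ]
cab backL side [0.9196 0.3038 0.11  ]
cab frR side [0.6487 0.0806 0.11  ]
cab frL side [0.6675 0.3094 0.11  ]
blue L scene [0.6496 0.3116 0.097 ]
blue R scene [0.6376 0.0829 0.097 ]
blue L side [0.6573 0.3195 0.097 ]
blue R side [0.6384 0.0777 0.097 ]
h R scene [0.5978 0.1405 0.072 ]
h L scene [0.6058 0.2594 0.072 ]
h L side [0.6139 0.2625 0.072 ]
h R side [0.6038 0.1467 0.072 ]
plate fL side [ 0.4693 -0.0901  0.01  ]
plate fR side [ 0.4911 -0.3346  0.01  ]
plate bR side [ 0.7088 -0.3082  0.01  ]
corner side [ 0.6721 -0.092   0.01  ]
bf R side [ 0.6918 -0.2859  0.01  ]
lf front side [ 0.5144 -0.0962  0.01  ]
bf top R side [ 0.7007 -0.2881  0.05  ]
lf end top outer scene [ 0.5186 -0.0965  0.05  ]
corner outer top scene [ 0.6722 -0.0758  0.05  ]
bf top outer R scene [ 0.6934 -0.2835  0.05  ]
bar far scene [ 0.508  -0.1528  0.165 ]
bar R side [ 0.6965 -0.1438  0.165 ]
bar L side [ 0.5056 -0.1403  0.165 ]
```

```bash
cat >> h.py <<'E'
from scipy.spatial.transform import Rotation as Ro
def tool(yang,lean=0,axis=None):
    """pointing down, tool y at angle yang(deg) in world; then lean (deg) about world axis"""
    a=np.radians(yang);y=np.array([np.cos(a),np.sin(a),0]);z=np.array([0,0,-1.]);R=Ro.from_matrix(np.c_[np.cross(y,z),y,z])
    return R if not lean else Ro.from_rotvec(np.radians(lean)*np.array(axis))*R
def go(p,R):
    s=get_state();q=s['tool_rot'];C=Ro.from_quat([q[1],q[2],q[3],q[0]])
    t=C.inv().apply(np.array(p)-s['eef_pos'])*100;r=np.degrees((C.inv()*R).as_rotvec())
    print('t=%.1f eef'%s['time'],s['eef_pos'].round(4),'w',round(s['gripper_width'],4),'F',s['wrist_force'].round(1));print('txyz',t.round(2),'axyz',r.round(1))
E
python3 - <<'E'
from h import *
go([.603,.202,.20],tool(-3.7))
E
```

```text
t=0.1 eef [0.1638 0.4982 0.2489] w 0.0854 F [-0.5 -0.5  0.3]
txyz [-50.97 -14.41   4.91] axyz [-0.1  0.1 75.5]
```

Emit:
carry_out([
  {"tx": -51, "ty": -14.4, "tz": 4.9, "az": 75.5, "gripper": 3},
  {"tx": -51, "ty": -14.4, "tz": 4.9, "az": 75.5, "gripper": 3},
  {"tx": -51, "ty": -14.4, "tz": 4.9, "az": 75.5, "gripper": 3},
  {"tx": -51, "ty": -14.4, "tz": 4.9, "az": 75.5, "gripper": 3},
  {"tx": -51, "ty": -14.4, "tz": 4.9, "az": 75.5, "gripper": 3},
  {"tx": -51, "ty": -14.4, "tz": 4.9, "az": 75.5, "gripper": 3},
  {"tx": -51, "ty": -14.4, "tz": 4.9, "az": 75.5, "gripper": 3},
  {"tx": -51, "ty": -14.4, "tz": 4.9, "az": 75.5, "gripper": 3},
  {"tx": -51, "ty": -14.4, "tz": 4.9, "az": 75.5, "gripper": 3},
  {"tx": -51, "ty": -14.4, "tz": 4.9, "az": 75.5, "gripper": 3},
  {"tx": -51, "ty": -14.4, "tz": 4.9, "az": 75.5, "gripper": 3},
])

```text
$.rows[0]: bad value
```

```bash
python3 - <<'E'
from h import *
i=cams.camera_info('wrist');print(i)
im=cams.read_camera('wrist');cv2.imwrite('pics/w1.png',im[:,:,::-1]);np.save('w1.npy',i['T'])
crop(im,0,512,0,384,1.5,'pics/w1b.png',40)
go([.603,.202,.072],tool(-3.7))
E
```

```text
{'intrinsics': array([[270.67701635,   0.        , 254.42293836],
       [  0.        , 270.67701635, 189.76131403],
       [  0.        ,   0.        ,   1.        ]]), 'T': array([[ 0.31314062,  0.9065392 ,  0.28307177,  0.09218493],
       [ 0.94970307, -0.29807446, -0.09599837,  0.52212923],
       [-0.00264983,  0.29889512, -0.95428229,  0.3720657 ],
       [ 0.        ,  0.        ,  0.        ,  1.        ]])}
(576, 768, 3)
t=0.1 eef [0.1639 0.4983 0.2491] w 0.0859 F [-0.5  0.7 -0. ]
txyz [-50.98 -14.39  17.72] axyz [-0.1  0.1 75.5]
```

View pics/w1b.png

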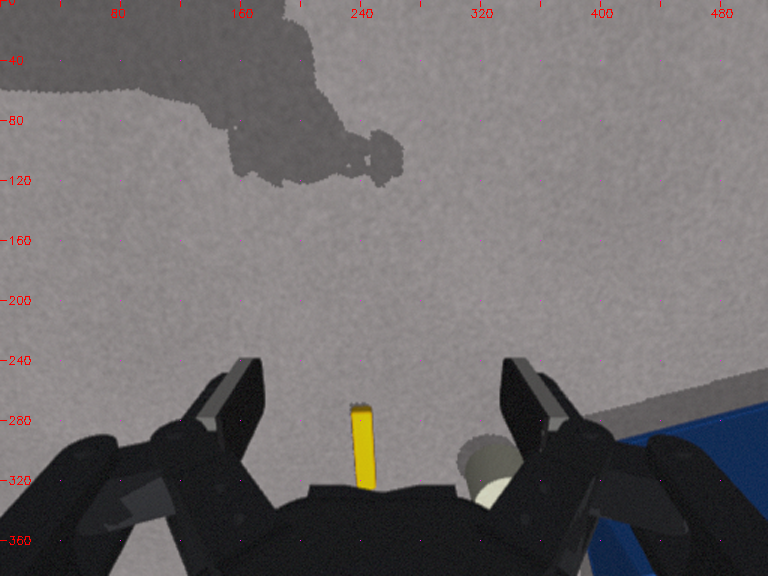

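The move was refused whole and this wrist view is still from the start: fingers at columns 160 and 350, knife at (242,300). I'll fill in every key.

Emit:
carry_out([
  {"tx": -6, "ty": -1.7, "tz": 0.5, "ax": 0, "ay": 0, "az": 9, "gripper": 3},
  {"tx": -12, "ty": -3.4, "tz": 1, "ax": 0, "ay": 0, "az": 18, "gripper": 3},
  {"tx": -18, "ty": -5.1, "tz": 1.5, "ax": 0, "ay": 0, "az": 27, "gripper": 3},
  {"tx": -24, "ty": -6.8, "tz": 2, "ax": 0, "ay": 0, "az": 36, "gripper": 3},
  {"tx": -30, "ty": -8.5, "tz": 2.5, "ax": 0, "ay": 0, "az": 45, "gripper": 3},
  {"tx": -36, "ty": -10.2, "tz": 3, "ax": 0, "ay": 0, "az": 54, "gripper": 3},
  {"tx": -42, "ty": -11.9, "tz": 3.5, "ax": 0, "ay": 0, "az": 63, "gripper": 3},
  {"tx": -48, "ty": -13.6, "tz": 4.4, "ax": 0, "ay": 0, "az": 72, "gripper": 3},
  {"tx": -51, "ty": -14.4, "tz": 4.9, "ax": 0, "ay": 0, "az": 75.5, "gripper": 3},
  {"tx": -51, "ty": -14.4, "tz": 4.9, "ax": 0, "ay": 0, "az": 75.5, "gripper": 3},
  {"tx": -51, "ty": -14.4, "tz": 4.9, "ax": 0, "ay": 0, "az": 75.5, "gripper": 3},
])

```text
time: 1.52
eef_pos: [0.6029, 0.2028, 0.2006]
tool_rot: [-0.001, 0.729, 0.684, -0.0]
wrist_force: [-0.5, 0.2, 0.5]
gripper_width: 0.0301
grasp_force: 0.0
```

```bash
python3 - <<'E'
from h import *
i=cams.camera_info('wrist')
im=cams.read_camera('wrist');cv2.imwrite('pics/w2.png',im[:,:,::-1]);np.save('w2.npy',i['T'])
crop(im,0,512,0,384,1.55,'pics/w2b.png',40)
for p in([.605,.2025,.072],[.6018,.143,.072],[.609,.262,.072]):print(proj('wrist',p,i))
go([.603,.202,.072],tool(-3.7))
E
```

```text
(595, 794, 3)
[255.96242743 187.19678209]
[256.50659184 242.13277708]
[256.2203473  124.20504556]
t=1.6 eef [0.6028 0.2032 0.2011] w 0.0297 F [ 0.1 -0.   0.2]
txyz [-0.12  0.04 12.91] axyz [-0.  -0.   0.1]
```

View pics/w2b.png

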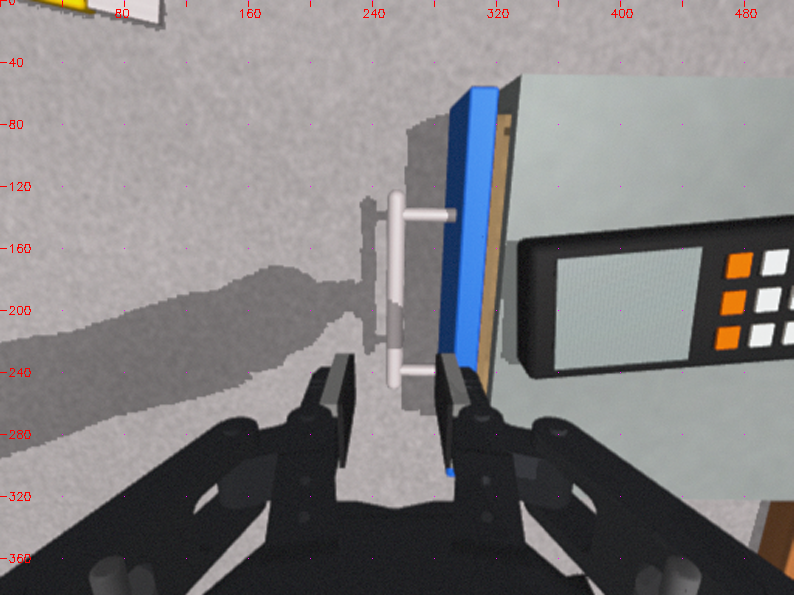

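The wrist view puts the handle at column 255, rows 122–250, parallel to the image column, so the yaw and centre are as estimated. Straddling it now.

Emit:
carry_out([
  {"tx": -0.3, "ty": 0, "tz": 4, "ax": 0, "ay": 0, "az": 0, "gripper": 2.4},
  {"tx": -0.3, "ty": 0, "tz": 8, "ax": 0, "ay": 0, "az": 0, "gripper": 2.4},
  {"tx": -0.3, "ty": 0, "tz": 11, "ax": 0, "ay": 0, "az": 0, "gripper": 2.4},
  {"tx": -0.3, "ty": 0, "tz": 12.7, "ax": 0, "ay": 0, "az": 0, "gripper": 2.4},
  {"tx": -0.3, "ty": 0, "tz": 12.7, "ax": 0, "ay": 0, "az": 0, "gripper": 0.5},
  {"tx": -0.3, "ty": 0, "tz": 12.7, "ax": 0, "ay": 0, "az": 0, "gripper": 0.5},
  {"tx": -0.3, "ty": 0, "tz": 12.7, "ax": 0, "ay": 0, "az": 0, "gripper": 0.5},
  {"tx": -0.3, "ty": 0, "tz": 12.7, "ax": 0, "ay": 0, "az": 0, "gripper": 0.5},
])

```text
time: 2.58
eef_pos: [0.6032, 0.2004, 0.0743]
tool_rot: [-0.001, 0.729, 0.684, 0.001]
wrist_force: [-1.2, 3.2, -2.0]
gripper_width: 0.0088
grasp_force: 58.5
```

Emit:
carry_out([
  {"tx": 0, "ty": -1, "tz": 0, "ax": 0, "ay": 0, "az": 0, "gripper": 0.5},
  {"tx": 0, "ty": -3, "tz": 0, "ax": 0, "ay": 0, "az": 0, "gripper": 0.5},
  {"tx": 0, "ty": -5, "tz": 0, "ax": 0, "ay": 0, "az": 0, "gripper": 0.5},
  {"tx": 0, "ty": -7, "tz": 0, "ax": 0, "ay": 0, "az": 0, "gripper": 0.5},
  {"tx": 0, "ty": -9, "tz": 0, "ax": 0, "ay": 0, "az": 0, "gripper": 0.5},
  {"tx": 0, "ty": -11, "tz": 0, "ax": 0, "ay": 0, "az": 0, "gripper": 0.5},
  {"tx": 0, "ty": -13, "tz": 0, "ax": 0, "ay": 0, "az": 0, "gripper": 0.5},
  {"tx": 0, "ty": -14.5, "tz": 0, "ax": 0, "ay": 0, "az": 0, "gripper": 0.5},
  {"tx": 0, "ty": -15.5, "tz": 0, "ax": 0, "ay": 0, "az": 0, "gripper": 0.5},
  {"tx": 0, "ty": -16, "tz": 0, "ax": 0, "ay": 0, "az": 0, "gripper": 0.5},
  {"tx": 0, "ty": -16, "tz": 0, "ax": 0, "ay": 0, "az": 0, "gripper": 0.5},
])

```text
time: 3.95
eef_pos: [0.4428, 0.2128, 0.0743]
tool_rot: [-0.003, 0.729, 0.684, 0.003]
wrist_force: [0.7, 9.7, -4.6]
gripper_width: 0.0088
grasp_force: 59.2
```

Emit:
carry_out([
  {"tx": 0, "ty": -0.4, "tz": 0, "ax": 0, "ay": 0, "az": 0, "gripper": 0.5},
  {"tx": 0, "ty": -0.8, "tz": 0, "ax": 0, "ay": 0, "az": 0, "gripper": 0.5},
  {"tx": 0.05, "ty": -1.2, "tz": 0, "ax": 0, "ay": 0, "az": 0, "gripper": 0.5},
  {"tx": 0.05, "ty": -1.5, "tz": 0, "ax": 0, "ay": 0, "az": 0, "gripper": 0.5},
  {"tx": 0.05, "ty": -1.5, "tz": 0, "ax": 0, "ay": 0, "az": 0, "gripper": 0.5},
])

```text
time: 4.58
eef_pos: [0.4284, 0.214, 0.0743]
tool_rot: [-0.002, 0.729, 0.684, 0.003]
wrist_force: [1.7, 9.4, -5.0]
gripper_width: 0.0091
grasp_force: 59.1
```

Emit:
carry_out([
  {"tx": 0, "ty": -0.3, "tz": 0, "ax": 0, "ay": 0, "az": 0, "gripper": 0.5},
  {"tx": 0, "ty": -0.6, "tz": 0, "ax": 0, "ay": 0, "az": 0, "gripper": 0.5},
  {"tx": 0, "ty": -0.9, "tz": 0, "ax": 0, "ay": 0, "az": 0, "gripper": 0.5},
  {"tx": 0, "ty": -0.9, "tz": 0, "ax": 0, "ay": 0, "az": 0, "gripper": 0.5},
])

```text
time: 5.08
eef_pos: [0.4279, 0.214, 0.0744]
tool_rot: [0.004, 0.73, 0.683, 0.009]
wrist_force: [21.0, 9.0, -21.0]
gripper_width: 0.0089
grasp_force: 58.3
```

Stop reached: travel was 175 mm and the force rose. Releasing and rising.

Emit:
carry_out([
  {"tx": 0, "ty": 0.8, "tz": 0, "ax": 0, "ay": 0, "az": 0, "gripper": 0.5},
  {"tx": 0, "ty": 0.8, "tz": 0, "ax": 0, "ay": 0, "az": 0, "gripper": 2.4},
  {"tx": 0, "ty": 0.8, "tz": 0, "ax": 0, "ay": 0, "az": 0, "gripper": 2.4},
  {"tx": 0, "ty": 0.8, "tz": -4, "ax": 0, "ay": 0, "az": 0, "gripper": 2.4},
  {"tx": 0, "ty": 0.8, "tz": -8, "ax": 0, "ay": 0, "az": 0, "gripper": 2.4},
  {"tx": 0, "ty": 0.8, "tz": -13, "ax": 0, "ay": 0, "az": 0, "gripper": 2.4},
  {"tx": 0, "ty": 2, "tz": -19, "ax": 0, "ay": 0, "az": -10, "gripper": 8},
  {"tx": 0, "ty": 4, "tz": -22, "ax": 0, "ay": 0, "az": -20, "gripper": 8},
  {"tx": 0, "ty": 6, "tz": -22, "ax": 0, "ay": 0, "az": -30, "gripper": 8},
  {"tx": 0, "ty": 8, "tz": -22, "ax": 0, "ay": 0, "az": -40, "gripper": 8},
  {"tx": 0, "ty": 9, "tz": -22, "ax": 0, "ay": 0, "az": -50, "gripper": 8},
  {"tx": 0, "ty": 9, "tz": -22, "ax": 0, "ay": 0, "az": -60, "gripper": 8},
])

```text
time: 6.58
eef_pos: [0.5099, 0.2052, 0.2941]
tool_rot: [0.0, 0.288, 0.958, -0.001]
wrist_force: [-0.6, 0.1, -0.3]
gripper_width: 0.0799
grasp_force: 0.0
```

Emit:
carry_out([
  {"tx": 0, "ty": 0, "tz": 0, "ax": 0, "ay": 0, "az": -10, "gripper": 8},
  {"tx": 0, "ty": 0, "tz": 0, "ax": 0, "ay": 0, "az": -20, "gripper": 8},
  {"tx": 0, "ty": 0, "tz": 0, "ax": 0, "ay": 0, "az": -30, "gripper": 8},
  {"tx": 0, "ty": 0, "tz": 0, "ax": 0, "ay": 0, "az": -30, "gripper": 8},
])

```text
time: 7.08
eef_pos: [0.5093, 0.2056, 0.2945]
tool_rot: [0.0, 0.034, 0.999, -0.0]
wrist_force: [-0.6, -0.2, -0.6]
gripper_width: 0.0798
grasp_force: 0.0
```

```bash
python3 - <<'E'
from h import *
i=cams.camera_info('wrist')
im=cams.read_camera('wrist');cv2.imwrite('pics/w3.png',im[:,:,::-1]);np.save('w3.npy',i['T'])
crop(im,0,512,0,384,1.55,'pics/w3b.png',40)
go([.53,.2,.28],tool(86.3))
E
```

```text
(595, 794, 3)
t=7.1 eef [0.5093 0.2057 0.2945] w 0.0802 F [-0.4  1.2  0.8]
txyz [-2.1  -0.43  1.45] axyz [-0.   0.  -0.2]
```

View pics/w3b.png

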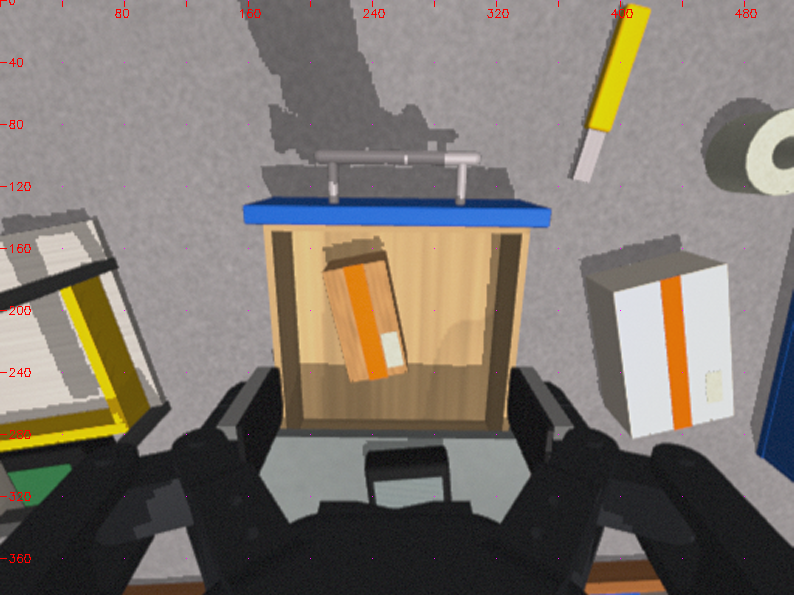

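The carton lies in the front half of the drawer, its top corners at about (323,270), (387,262), (406,372) and (350,381) in the enlarged picture.

```bash
python3 - <<'E'
from h import *
i=cams.camera_info('wrist')
W=lambda x,y:(x/1.55-.5,y/1.55-.5)
P=np.array([ray('wrist',W(*q),.067,i) for q in((323,270),(387,262),(406,372),(350,381))])
print(P.round(4),P.mean(0)); print([np.linalg.norm(P[k]-P[k-1]).round(4) for k in range(4)])
for a,b in((0,3),(1,2)):
    d=P[b]-P[a];print(np.degrees(np.arctan2(d[1],d[0])))
# orange mask check
im=cv2.imread('pics/w3.png');h=cv2.cvtColor(im,cv2.COLOR_BGR2HSV)
m=cv2.inRange(h,(5,225,150),(17,255,255));m[:, :190]=0;m[:,300:]=0
c=max(cv2.findContours(m,0,2)[0],key=cv2.contourArea);r=cv2.boxPoints(cv2.minAreaRect(c));Q=np.array([ray('wrist',q,.067,i) for q in r]);print('tape',cv2.contourArea(c),Q.round(4),Q.mean(0).round(4))
for n,q,z in(('blueL',(551,207),.097),('blueR',(244,205),.097),('hR',(316,157),.072),('hL',(480,158),.072),('fence inner corner top',(113,422),.05),('lf front top inner',(60,290),.05),('lf front top outer',(73,278),.05),('corner outer top',(127,432),.05)):print(n,ray('wrist',W(*q),z,i).round(4))
E
```

```text
[[0.517  0.1425 0.067 ]
 [0.5137 0.1979 0.067 ]
 [0.6192 0.2077 0.067 ]
 [0.625  0.1549 0.067 ]] [0.56874088 0.17573816 0.067     ]
[np.float64(0.1087), np.float64(0.0555), np.float64(0.1059), np.float64(0.0532)]
6.548868991047148
5.331648759468595
tape 729.5 [[0.5168 0.1604 0.067 ]
 [0.5142 0.1755 0.067 ]
 [0.6219 0.1906 0.067 ]
 [0.6251 0.1742 0.067 ]] [0.5695 0.1752 0.067 ]
blueL [0.4732 0.325  0.097 ]
blueR [0.4559 0.0952 0.097 ]
hR [0.425  0.1489 0.072 ]
hL [0.4345 0.2769 0.072 ]
fence inner corner top [ 0.6644 -0.0927  0.05  ]
lf front top inner [ 0.5233 -0.1034  0.05  ]
lf front top outer [ 0.513  -0.0881  0.05  ]
corner outer top [ 0.677  -0.0816  0.05  ]
```

```bash
python3 - <<'E'
from h import *
go([.569,.1755,.048],tool(97))
E
```

```text
t=7.1 eef [0.5093 0.2057 0.2945] w 0.0802 F [-0.4  1.2  0.8]
txyz [-6.14 -2.6  24.65] axyz [ -0.    0.  -10.9]
```

Emit:
carry_out([
  {"tx": -4, "ty": -2, "tz": 4, "ax": 0, "ay": 0, "az": -10, "gripper": 7.6},
  {"tx": -6.1, "ty": -2.6, "tz": 9, "ax": 0, "ay": 0, "az": -10.9, "gripper": 7.6},
  {"tx": -6.1, "ty": -2.6, "tz": 13, "ax": 0, "ay": 0, "az": -10.9, "gripper": 7.6},
  {"tx": -6.1, "ty": -2.6, "tz": 17, "ax": 0, "ay": 0, "az": -10.9, "gripper": 7.6},
  {"tx": -6.1, "ty": -2.6, "tz": 20, "ax": 0, "ay": 0, "az": -10.9, "gripper": 7.6},
  {"tx": -6.1, "ty": -2.6, "tz": 22, "ax": 0, "ay": 0, "az": -10.9, "gripper": 7.6},
  {"tx": -6.1, "ty": -2.6, "tz": 23.5, "ax": 0, "ay": 0, "az": -10.9, "gripper": 7.6},
  {"tx": -6.1, "ty": -2.6, "tz": 24.6, "ax": 0, "ay": 0, "az": -10.9, "gripper": 7.6},
  {"tx": -6.1, "ty": -2.6, "tz": 24.6, "ax": 0, "ay": 0, "az": -10.9, "gripper": 7.6},
])

```text
time: 8.25
eef_pos: [0.5682, 0.1761, 0.0474]
tool_rot: [-0.001, -0.062, 0.998, -0.0]
wrist_force: [-0.5, 0.5, -0.1]
gripper_width: 0.0759
grasp_force: 0.0
```

Emit:
carry_out([
  {"tx": 0, "ty": 0, "tz": 0, "ax": 0, "ay": 0, "az": 0, "gripper": 4.8},
  {"tx": 0, "ty": 0, "tz": 0, "ax": 0, "ay": 0, "az": 0, "gripper": 4.8},
  {"tx": 0, "ty": 0, "tz": 0, "ax": 0, "ay": 0, "az": 0, "gripper": 4.8},
  {"tx": 0, "ty": 0, "tz": 0, "ax": 0, "ay": 0, "az": 0, "gripper": 4.8},
  {"tx": 0, "ty": 0, "tz": 0, "ax": 0, "ay": 0, "az": 0, "gripper": 4.8},
])

```text
time: 8.88
eef_pos: [0.5698, 0.1764, 0.0494]
tool_rot: [0.001, -0.063, 0.998, 0.0]
wrist_force: [-0.3, 1.0, 5.4]
gripper_width: 0.0553
grasp_force: 65.0
```

Gripped the carton (65 N, 55 mm). Lifting and carrying it toward the station, stopping over the left fence to look.

Emit:
carry_out([
  {"tx": 0, "ty": 0, "tz": -1, "ax": 0, "ay": 0, "az": 0, "gripper": 4.8},
  {"tx": 0, "ty": 0, "tz": -3, "ax": 0, "ay": 0, "az": 0, "gripper": 4.8},
  {"tx": 0, "ty": 0, "tz": -6, "ax": 0, "ay": 0, "az": 0, "gripper": 4.8},
  {"tx": 0, "ty": 0, "tz": -10, "ax": 0, "ay": 0, "az": 0, "gripper": 4.8},
  {"tx": 0, "ty": 0, "tz": -14, "ax": 0, "ay": 0, "az": 0, "gripper": 4.8},
  {"tx": 0, "ty": 0, "tz": -18, "ax": 0, "ay": 0, "az": 0, "gripper": 4.8},
  {"tx": 0, "ty": 0, "tz": -21.5, "ax": 0, "ay": 0, "az": 0, "gripper": 4.8},
  {"tx": 0, "ty": 0, "tz": -23, "ax": 0, "ay": 0, "az": 0, "gripper": 4.8},
])

```text
time: 9.88
eef_pos: [0.5689, 0.1763, 0.2802]
tool_rot: [0.001, -0.063, 0.998, 0.0]
wrist_force: [-0.2, 0.4, -2.3]
gripper_width: 0.055
grasp_force: 64.4
```

```bash
python3 - <<'E'
from h import *
go([.53,-.10,.28],tool(95.4))
E
```

```text
t=9.9 eef [0.5689 0.1763 0.2802] w 0.055 F [-0.2  0.4 -2.3]
txyz [  7.32 -26.93  -0.  ] axyz [0.  0.1 1.8]
```

Emit:
carry_out([
  {"tx": 1, "ty": -3, "tz": 0, "ax": 0, "ay": 0, "az": 1, "gripper": 4.8},
  {"tx": 2, "ty": -7, "tz": 0, "ax": 0, "ay": 0, "az": 1.8, "gripper": 4.8},
  {"tx": 3, "ty": -11.5, "tz": 0, "ax": 0, "ay": 0, "az": 1.8, "gripper": 4.8},
  {"tx": 4.5, "ty": -16, "tz": 0, "ax": 0, "ay": 0, "az": 1.8, "gripper": 4.8},
  {"tx": 6, "ty": -20.5, "tz": 0, "ax": 0, "ay": 0, "az": 1.8, "gripper": 4.8},
  {"tx": 7.3, "ty": -24.5, "tz": 0, "ax": 0, "ay": 0, "az": 1.8, "gripper": 4.8},
  {"tx": 7.3, "ty": -26.9, "tz": 0, "ax": 0, "ay": 0, "az": 1.8, "gripper": 4.8},
  {"tx": 7.3, "ty": -26.9, "tz": 0, "ax": 0, "ay": 0, "az": 1.8, "gripper": 4.8},
])

```text
time: 10.88
eef_pos: [0.5293, -0.1012, 0.2769]
tool_rot: [-0.001, -0.045, 0.999, 0.0]
wrist_force: [-0.1, 0.4, -2.2]
gripper_width: 0.055
grasp_force: 64.4
```

```bash
python3 - <<'E'
from h import *
i=cams.camera_info('wrist')
im=cams.read_camera('wrist');cv2.imwrite('pics/w4.png',im[:,:,::-1]);np.save('w4.npy',i['T'])
crop(im,0,512,0,384,1.55,'pics/w4b.png',40)
go([.53,-.10,.28],tool(95.4))
E
```

```text
(595, 794, 3)
t=10.9 eef [ 0.5293 -0.1     0.2771] w 0.0553 F [ 0.2  0.2 -2.6]
txyz [-0.07 -0.01 -0.29] axyz [ 0.1 -0.1 -0.1]
```

View pics/w4b.png

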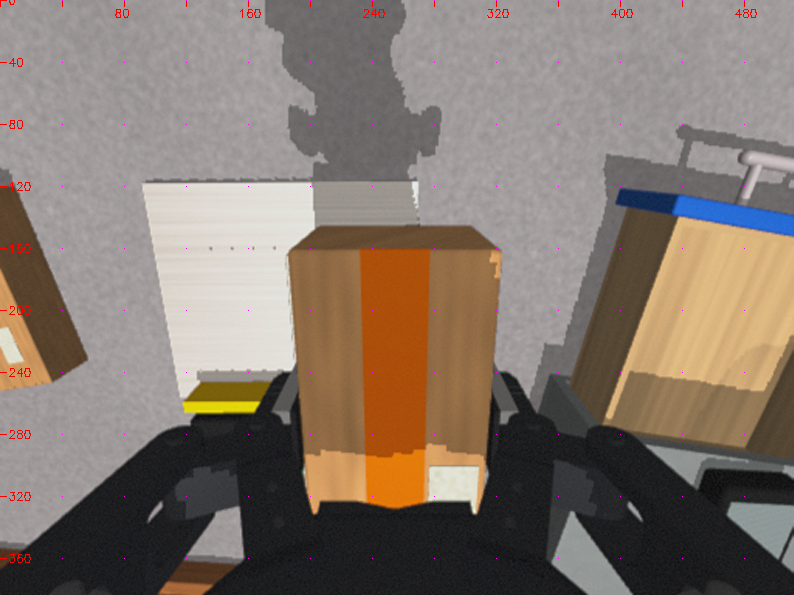

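The plate's front edge runs from (143,183) to (418,182), parallel to the rows; the back fence's right end is at about (184,408).

```bash
python3 - <<'E'
from h import *
i=cams.camera_info('wrist')
W=lambda x,y:(x/1.55-.5,y/1.55-.5)
im=cv2.imread('pics/w4.png');g=cv2.cvtColor(im,cv2.COLOR_BGR2GRAY).astype(float)
# plate front edge (bright side / shadow side) by largest vertical gradient
E=[]
for c in list(range(100,175,5))+list(range(210,262,5)):
    col=g[108:128,c];k=int(np.argmax(np.diff(col)));
    E.append(ray('wrist',(c,108+k+.5),.01,i))
E=np.array(E);
vx,vy,x0,y0=cv2.fitLine(E[:,:2].astype(np.float32),cv2.DIST_HUBER,0,.001,.001).ravel();print('edge yaw',np.degrees(np.arctan2(-vx/vy,1)),(x0,y0))
A=ray('wrist',W(143,183),.01,i);B=ray('wrist',W(418,182),.01,i);print(A,B,np.linalg.norm(A-B))
print('right edge back',ray('wrist',W(181,397),.01,i))
for q,z in(((184,412),.05),((184,403),.05),((197,381),.01)):print('bf R',ray('wrist',W(*q),z,i))
yaw=np.arctan2(-vx/vy,1);X=np.array([np.cos(yaw),np.sin(yaw)]);Y=np.array([-X[1],X[0]])
C1=A[:2]+.2*X+.225*Y;C2=B[:2]+.2*X-.025*Y;print('corner',C1,C2)
E
```

```text
edge yaw 5.72558 (np.float32(0.48008254), np.float32(-0.21999069))
[ 0.49094935 -0.33127978  0.01      ] [ 0.4674333  -0.08515879  0.01      ] 0.24724188058644053
right edge back [ 0.7079045  -0.31017357  0.01      ]
bf R [ 0.69807849 -0.28750959  0.05      ]
bf R [ 0.6881826  -0.28695045  0.05      ]
bf R [ 0.68735944 -0.29249878  0.01      ]
corner [ 0.66750468 -0.08744948] [ 0.66892964 -0.09008127]
```

```bash
cat >> h.py <<'E'
yw=np.radians(5.5);SX=np.array([np.cos(yw),np.sin(yw),0]);SY=np.array([-SX[1],SX[0],0])
def st(x,y,z): return np.array([.6685,-.0885,0])+x/1e3*SX+y/1e3*SY+np.array([0,0,z/1e3])
def rel(p): d=np.array(p)-[.6685,-.0885,0];return np.array([d@SX,d@SY,d[2]])*1e3
E
python3 - <<'E'
from h import *
go(st(-63,-138,38),tool(95.5));print(st(-63,-138,38))
E
```

```text
t=10.9 eef [ 0.5293 -0.1     0.2771] w 0.0553 F [ 0.2  0.2 -2.6]
txyz [ -7.76 -14.    23.87] axyz [ 0.1 -0.1 -0.2]
[ 0.61901675 -0.23190296  0.038     ]
```

Emit:
carry_out([
  {"tx": -2, "ty": -4, "tz": 0, "ax": 0, "ay": 0, "az": 0, "gripper": 4.8},
  {"tx": -4.5, "ty": -9, "tz": 0, "ax": 0, "ay": 0, "az": 0, "gripper": 4.8},
  {"tx": -7, "ty": -13, "tz": 2, "ax": 0, "ay": 0, "az": 0, "gripper": 4.8},
  {"tx": -7.8, "ty": -14, "tz": 6, "ax": 0, "ay": 0, "az": -0.2, "gripper": 4.8},
  {"tx": -7.8, "ty": -14, "tz": 11, "ax": 0, "ay": 0, "az": -0.2, "gripper": 4.8},
  {"tx": -7.8, "ty": -14, "tz": 15, "ax": 0, "ay": 0, "az": -0.2, "gripper": 4.8},
  {"tx": -7.8, "ty": -14, "tz": 18.5, "ax": 0, "ay": 0, "az": -0.2, "gripper": 4.8},
  {"tx": -7.8, "ty": -14, "tz": 21, "ax": 0, "ay": 0, "az": -0.2, "gripper": 4.8},
  {"tx": -7.8, "ty": -14, "tz": 22.4, "ax": 0, "ay": 0, "az": -0.2, "gripper": 4.8},
  {"tx": -7.8, "ty": -14, "tz": 22.8, "ax": 0, "ay": 0, "az": -0.2, "gripper": 4.8},
  {"tx": -7.8, "ty": -14, "tz": 22.8, "ax": 0, "ay": 0, "az": -0.2, "gripper": 4.8},
])

```text
time: 12.3
eef_pos: [0.6214, -0.2317, 0.0509]
tool_rot: [0.001, -0.049, 0.999, -0.0]
wrist_force: [0.6, -0.4, -2.1]
gripper_width: 0.0553
grasp_force: 64.6
```

```bash
python3 - <<'E'
from h import *
go(st(-63,-138,38),tool(95.5))
E
```

```text
t=12.3 eef [ 0.6214 -0.2317  0.0509] w 0.0553 F [ 0.6 -0.4 -2.1]
txyz [0.24 0.   1.29] axyz [-0.   0.1  0.1]
```

Emit:
carry_out([
  {"tx": 0.2, "ty": 0, "tz": 0.4, "ax": 0, "ay": 0, "az": 0, "gripper": 4.8},
  {"tx": 0.2, "ty": 0, "tz": 0.7, "ax": 0, "ay": 0, "az": 0, "gripper": 4.8},
  {"tx": 0.2, "ty": 0, "tz": 1, "ax": 0, "ay": 0, "az": 0, "gripper": 4.8},
  {"tx": 0.2, "ty": 0, "tz": 1.2, "ax": 0, "ay": 0, "az": 0, "gripper": 4.8},
  {"tx": 0.2, "ty": 0, "tz": 1.2, "ax": 0, "ay": 0, "az": 0, "gripper": 4.8},
])

```text
time: 12.92
eef_pos: [0.6188, -0.232, 0.0379]
tool_rot: [-0.0, -0.049, 0.999, 0.0]
wrist_force: [0.2, 0.2, -2.4]
gripper_width: 0.0551
grasp_force: 64.8
```

Emit:
carry_out([
  {"tx": 0, "ty": 0, "tz": 0.1, "ax": 0, "ay": 0, "az": 0, "gripper": 4.8},
  {"tx": 0, "ty": 0, "tz": 0.2, "ax": 0, "ay": 0, "az": 0, "gripper": 4.8},
  {"tx": 0, "ty": 0, "tz": 0.2, "ax": 0, "ay": 0, "az": 0, "gripper": 4.8},
])

```text
time: 13.3
eef_pos: [0.6189, -0.2321, 0.0375]
tool_rot: [0.0, -0.049, 0.999, -0.0]
wrist_force: [-3.5, 2.2, 5.1]
gripper_width: 0.0554
grasp_force: 65.4
```

Contact made at 37.5 mm. Letting go and rising.

Emit:
carry_out([
  {"tx": 0, "ty": 0, "tz": -0.1, "ax": 0, "ay": 0, "az": 0, "gripper": 5.8},
  {"tx": 0, "ty": 0, "tz": -0.1, "ax": 0, "ay": 0, "az": 0, "gripper": 7.2},
  {"tx": 0, "ty": 0, "tz": -0.1, "ax": 0, "ay": 0, "az": 0, "gripper": 7.2},
  {"tx": 0, "ty": 0, "tz": -2, "ax": 0, "ay": 0, "az": 0, "gripper": 7.2},
  {"tx": 0, "ty": 0, "tz": -5, "ax": 0, "ay": 0, "az": 0, "gripper": 7.2},
  {"tx": 0, "ty": 0, "tz": -9, "ax": 0, "ay": 0, "az": 0, "gripper": 7.2},
  {"tx": 2, "ty": 0, "tz": -14, "ax": 0, "ay": 0, "az": 0, "gripper": 7.2},
  {"tx": 5, "ty": 0, "tz": -19, "ax": 0, "ay": 0, "az": 0, "gripper": 7.2},
  {"tx": 9, "ty": 0, "tz": -22, "ax": 0, "ay": 0, "az": 0, "gripper": 7.2},
  {"tx": 11, "ty": 0, "tz": -22, "ax": 0, "ay": 0, "az": 0, "gripper": 7.2},
  {"tx": 11, "ty": 0, "tz": -22, "ax": 0, "ay": 0, "az": 0, "gripper": 7.2},
])

```text
time: 14.68
eef_pos: [0.509, -0.2432, 0.2588]
tool_rot: [0.002, -0.048, 0.999, -0.001]
wrist_force: [-0.4, 0.0, -0.3]
gripper_width: 0.0723
grasp_force: 0.0
```

```bash
python3 - <<'E'
from h import *
i=cams.camera_info('wrist')
im=cams.read_camera('wrist');cv2.imwrite('pics/w5.png',im[:,:,::-1]);np.save('w5.npy',i['T'])
crop(im,0,512,0,384,1.55,'pics/w5b.png',40)
go([.53,-.10,.28],tool(95.4));print(get_state()['joint_positions'])
E
```

```text
(595, 794, 3)
t=14.7 eef [ 0.5095 -0.243   0.2576] w 0.0723 F [-0.7 -0.9 -0.4]
txyz [-3.43 14.03 -2.26] axyz [-0.1  0.1  0.2]
[-5.63953413e-01  1.51369634e-01  2.25594977e-01  1.64227972e+00
  3.16469964e-04 -6.60867449e-01]
```

View pics/w5b.png

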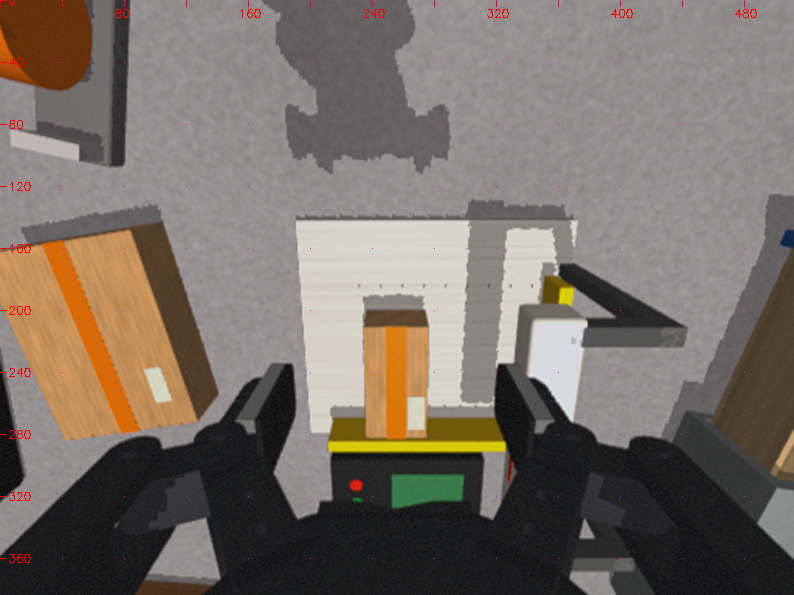

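The carton stands square on the plate, top face from (365,327) to (427,437). The bar's near end is at columns 530–584, row 318, and the plate's front corners are at (296,220) and (576,220).

```bash
python3 - <<'E'
from h import *
i=cams.camera_info('wrist')
W=lambda x,y:(x/1.55-.5,y/1.55-.5)
for n,q,z in [('cart',(365,327),.055),('cart',(427,327),.055),('cart',(426,437),.055),('cart',(365,438),.055),('plate -200,-225',(296,220),.01),('plate -200,25',(576,220),.01),('lf inner -150,0',(544,305),.05),('lf outer -150,12',(572,307),.05),('bf R 0,-200',(329,441),.05),('bar -166,-60',(532,320),.165),('bar -166,-28',(584,320),.165),('bar -60',(527,420),.165),('bar -28',(578,420),.165)]:
    print(n,rel(ray('wrist',W(*q),z,i)).round(1))
# candidate push start
for l in (35,40):
  R=tool(95.5+90,0); print(l)
E
```

```text
cart [-118.1 -164.5   55. ]
cart [-118.1 -112.8   55. ]
cart [ -10.4 -111.2   55. ]
cart [  -9.3 -166.8   55. ]
plate -200,-225 [-200.8 -226.4   10. ]
plate -200,25 [-200.9   19.    10. ]
lf inner -150,0 [-135.9  -15.5   50. ]
lf outer -150,12 [-134.1    8.    50. ]
bf R 0,-200 [  -2.3 -200.7   50. ]
bar -166,-60 [-166.5  -64.   165. ]
bar -166,-28 [-166.5  -35.5  165. ]
bar -60 [-103.   -60.8  165. ]
bar -28 [-103.   -30.5  165. ]
35
40
```

```bash
python3 - <<'E'
from h import *
go(st(-148,-139,46),tool(95.5))
E
```

```text
t=14.7 eef [ 0.5095 -0.243   0.2576] w 0.0723 F [-0.7 -0.9 -0.4]
txyz [-2.450e+00 -2.000e-02  2.116e+01] axyz [-0.1  0.1  0.1]
```

Emit:
carry_out([
  {"tx": -2, "ty": 0, "tz": 5, "ax": 0, "ay": 0, "az": 0, "gripper": 2.5},
  {"tx": -2.4, "ty": 0, "tz": 10, "ax": 0, "ay": 0, "az": 0, "gripper": 2.5},
  {"tx": -2.4, "ty": 0, "tz": 15, "ax": 0, "ay": 0, "az": 0, "gripper": 2.5},
  {"tx": -2.4, "ty": 0, "tz": 19, "ax": 0, "ay": 0, "az": 0, "gripper": 2.5},
  {"tx": -2.4, "ty": 0, "tz": 21.2, "ax": 0, "ay": 0, "az": 0, "gripper": 2.5},
  {"tx": -3, "ty": 0, "tz": 21.2, "ax": 0, "ay": 0, "az": 0, "gripper": 2.5},
  {"tx": -3.5, "ty": 0, "tz": 21.2, "ax": 0, "ay": 0, "az": 0, "gripper": 2.5},
  {"tx": -4, "ty": 0, "tz": 21.2, "ax": 0, "ay": 0, "az": 0, "gripper": 2.5},
  {"tx": -4.3, "ty": 0, "tz": 21.2, "ax": 0, "ay": 0, "az": 0, "gripper": 2.5},
  {"tx": -4.6, "ty": 0, "tz": 21.2, "ax": 0, "ay": 0, "az": 0, "gripper": 2.5},
  {"tx": -4.8, "ty": 0, "tz": 21.2, "ax": 0, "ay": 0, "az": 0, "gripper": 2.5},
  {"tx": -4.8, "ty": 0, "tz": 21.2, "ax": 0, "ay": 0, "az": 0, "gripper": 2.5},
])

```text
time: 16.23
eef_pos: [0.5572, -0.2382, 0.0441]
tool_rot: [0.0, -0.049, 0.999, -0.0]
wrist_force: [-1.2, -0.7, 0.9]
gripper_width: 0.0251
grasp_force: 0.7
```

Emit:
carry_out([
  {"tx": -0.2, "ty": 0, "tz": 0, "ax": 0, "ay": 0, "az": 0, "gripper": 2.5},
  {"tx": -0.4, "ty": 0, "tz": 0, "ax": 0, "ay": 0, "az": 0, "gripper": 2.5},
  {"tx": -0.5, "ty": 0, "tz": 0, "ax": 0, "ay": 0, "az": 0, "gripper": 2.5},
  {"tx": -0.5, "ty": 0, "tz": 0, "ax": 0, "ay": 0, "az": 0, "gripper": 2.5},
])

```text
time: 16.73
eef_pos: [0.5602, -0.2377, 0.044]
tool_rot: [-0.002, -0.049, 0.999, -0.0]
wrist_force: [-6.7, -1.6, 4.9]
gripper_width: 0.0252
grasp_force: 3.6
```

Carton touches the back fence. Backing off, rising, and leaning the tool.

Emit:
carry_out([
  {"tx": 1.5, "ty": 0, "tz": 0, "ax": 0, "ay": 0, "az": 0, "gripper": 2.5},
  {"tx": 2.5, "ty": 0, "tz": -2, "ax": 0, "ay": 0, "az": 0, "gripper": 2.5},
  {"tx": 2.5, "ty": 0, "tz": -7, "ax": 0, "ay": 0, "az": 0, "gripper": 5},
  {"tx": 2, "ty": -3, "tz": -12, "ax": 0, "ay": 0, "az": 0, "gripper": 5},
  {"tx": 1, "ty": -6, "tz": -16, "ax": 0, "ay": 0, "az": 0, "gripper": 5},
  {"tx": 0, "ty": -8, "tz": -17, "ax": 0, "ay": 0, "az": 0, "gripper": 5},
  {"tx": 0, "ty": -8, "tz": -17, "ax": 0, "ay": 0, "az": 0, "gripper": 5},
])

```text
time: 17.6
eef_pos: [0.5713, -0.3189, 0.2167]
tool_rot: [0.002, -0.048, 0.999, -0.001]
wrist_force: [-0.3, -0.6, 0.3]
gripper_width: 0.05
grasp_force: 0.0
```

```bash
python3 - <<'E'
from h import *
R=tool(185.5,40,SX)
go(st(-62,-230,180),R)
from h import *
q=get_state()['tool_rot'];C=Ro.from_quat([q[1],q[2],q[3],q[0]]);
print(np.degrees((C.inv()*tool(185.5)).as_rotvec()).round(1))
E
```

```text
t=17.6 eef [ 0.5713 -0.3189  0.2167] w 0.05 F [-0.3 -0.6  0.3]
txyz [-5.67 -0.99  3.7 ] axyz [-31.6 -31.2 -85.8]
[ -0.3   0.1 -90. ]
```

Emit:
carry_out([
  {"tx": -0.6, "ty": -0.1, "tz": 0.4, "ax": -3.2, "ay": -3.1, "az": -8.6, "gripper": 5},
  {"tx": -1.2, "ty": -0.2, "tz": 0.7, "ax": -6.3, "ay": -6.2, "az": -17.2, "gripper": 5},
  {"tx": -1.7, "ty": -0.3, "tz": 1.1, "ax": -9.5, "ay": -9.4, "az": -25.7, "gripper": 5},
  {"tx": -2.3, "ty": -0.4, "tz": 1.5, "ax": -12.6, "ay": -12.5, "az": -34.3, "gripper": 5},
  {"tx": -2.8, "ty": -0.5, "tz": 1.9, "ax": -15.8, "ay": -15.6, "az": -42.9, "gripper": 5},
  {"tx": -3.4, "ty": -0.6, "tz": 2.2, "ax": -19, "ay": -18.7, "az": -51.5, "gripper": 5},
  {"tx": -4, "ty": -0.7, "tz": 2.6, "ax": -22.1, "ay": -21.8, "az": -60.1, "gripper": 5},
  {"tx": -4.5, "ty": -0.8, "tz": 3, "ax": -25.3, "ay": -25, "az": -68.6, "gripper": 5},
  {"tx": -5.1, "ty": -0.9, "tz": 3.3, "ax": -28.4, "ay": -28.1, "az": -77.2, "gripper": 5},
  {"tx": -5.7, "ty": -1, "tz": 3.7, "ax": -31.6, "ay": -31.2, "az": -85.8, "gripper": 5},
  {"tx": -5.7, "ty": -1, "tz": 3.7, "ax": -31.6, "ay": -31.2, "az": -85.8, "gripper": 5},
])

```text
time: 18.98
eef_pos: [0.6088, -0.3026, 0.1617]
tool_rot: [-0.231, 0.693, -0.637, -0.246]
wrist_force: [0.3, -0.6, 0.1]
gripper_width: 0.05
grasp_force: 0.0
```

```bash
python3 - <<'E'
from h import *
R=tool(185.5,40,SX)
s=get_state();print(rel(s['eef_pos']).round(1),s['joint_positions'].round(2))
go(st(-62,-205,42),R);go(st(-62,-80,42),R)
E
```

```text
[ -80.  -207.4  161.7] [-0.75  1.17  1.35  2.29  0.45 -2.53]
t=19.0 eef [ 0.6088 -0.3026  0.1617] w 0.05 F [ 0.3 -0.6  0.1]
txyz [ 7.41 -1.72  9.42] axyz [-0.8 -0.6 -0.4]
t=19.0 eef [ 0.6088 -0.3026  0.1617] w 0.05 F [ 0.3 -0.6  0.1]
txyz [-2.25 -1.54 17.36] axyz [-0.8 -0.6 -0.4]
```

The leaned pose here is out of reach (joint 4 at its limit). I'll push upright first, and lean only nearer the bar where the reach is shorter.

```bash
python3 - <<'E'
from h import *
go(st(-62,-196,110),tool(185.5))
E
```

```text
t=19.0 eef [ 0.6088 -0.3026  0.1617] w 0.05 F [ 0.3 -0.6  0.1]
txyz [ 2.39 -1.75  4.74] axyz [-0.6 39.4 -0.7]
```

Emit:
carry_out([
  {"tx": 0.6, "ty": -0.5, "tz": 1.2, "ax": 0, "ay": 10, "az": 0, "gripper": 5},
  {"tx": 1.2, "ty": -1, "tz": 2.4, "ax": 0, "ay": 20, "az": 0, "gripper": 5},
  {"tx": 1.8, "ty": -1.4, "tz": 3.6, "ax": -0.3, "ay": 30, "az": -0.4, "gripper": 5},
  {"tx": 2.4, "ty": -1.8, "tz": 4.7, "ax": -0.6, "ay": 39.4, "az": -0.7, "gripper": 5},
  {"tx": 2.4, "ty": -1.8, "tz": 4.7, "ax": -0.6, "ay": 39.4, "az": -0.7, "gripper": 5},
  {"tx": 2.4, "ty": -1.8, "tz": 4.7, "ax": -0.6, "ay": 39.4, "az": -0.7, "gripper": 5},
])

```text
time: 19.73
eef_pos: [0.6265, -0.2908, 0.1169]
tool_rot: [-0.001, 0.74, -0.672, 0.005]
wrist_force: [-0.8, 0.5, -0.3]
gripper_width: 0.0498
grasp_force: 0.0
```

```bash
python3 - <<'E'
from h import *
s=get_state();print(rel(s['eef_pos']).round(1),s['joint_positions'].round(3))
go(st(-62,-196,46),tool(185.5))
E
```

```text
[ -61.2 -197.4  116.9] [-5.320e-01  4.840e-01  3.580e-01  1.436e+00  1.000e-03 -2.199e+00]
t=19.7 eef [ 0.6265 -0.2908  0.1169] w 0.0498 F [-0.8  0.5 -0.3]
txyz [-0.17  0.14  7.09] axyz [-0.5 -0.3  0. ]
```

Emit:
carry_out([
  {"tx": 0, "ty": 0.1, "tz": 3.5, "ax": -0.5, "ay": -0.3, "az": 0, "gripper": 5},
  {"tx": 0, "ty": 0.1, "tz": 6, "ax": -0.5, "ay": -0.3, "az": 0, "gripper": 5},
  {"tx": -0.2, "ty": 0.1, "tz": 7.1, "ax": -0.5, "ay": -0.3, "az": 0, "gripper": 5},
  {"tx": -0.8, "ty": 0.1, "tz": 7.1, "ax": -0.5, "ay": -0.3, "az": 0, "gripper": 5},
  {"tx": -1.4, "ty": 0.1, "tz": 7.1, "ax": -0.5, "ay": -0.3, "az": 0, "gripper": 5},
  {"tx": -2, "ty": 0.1, "tz": 7.1, "ax": -0.5, "ay": -0.3, "az": 0, "gripper": 5},
  {"tx": -2.8, "ty": 0.1, "tz": 7.1, "ax": -0.5, "ay": -0.3, "az": 0, "gripper": 5},
  {"tx": -3.6, "ty": 0.1, "tz": 7.1, "ax": -0.5, "ay": -0.3, "az": 0, "gripper": 5},
  {"tx": -4.4, "ty": 0.1, "tz": 7.1, "ax": -0.5, "ay": -0.3, "az": 0, "gripper": 5},
  {"tx": -5, "ty": 0.1, "tz": 7.1, "ax": -0.5, "ay": -0.3, "az": 0, "gripper": 5},
  {"tx": -5, "ty": 0.1, "tz": 7.1, "ax": -0.5, "ay": -0.3, "az": 0, "gripper": 5},
])

```text
time: 21.1
eef_pos: [0.6207, -0.2406, 0.0428]
tool_rot: [0.0, 0.741, -0.672, -0.002]
wrist_force: [-0.2, -0.8, 0.3]
gripper_width: 0.0501
grasp_force: 0.1
```

```bash
python3 - <<'E'
from h import *
s=get_state();print(rel(s['eef_pos']).round(1),s['joint_positions'].round(3))
go(st(-62,-114,45),tool(185.5))
E
```

```text
[ -62.1 -146.8   42.8] [-0.471  0.464  0.182  1.293  0.    -2.139]
t=21.1 eef [ 0.6207 -0.2406  0.0428] w 0.0501 F [-0.2 -0.8  0.3]
txyz [-3.28 -0.02 -0.21] axyz [0.2 0.1 0.1]
```

Emit:
carry_out([
  {"tx": -0.8, "ty": 0, "tz": -0.2, "ax": 0, "ay": 0, "az": 0, "gripper": 5},
  {"tx": -1.6, "ty": 0, "tz": -0.2, "ax": 0, "ay": 0, "az": 0, "gripper": 5},
  {"tx": -2.4, "ty": 0, "tz": -0.2, "ax": 0, "ay": 0, "az": 0, "gripper": 5},
  {"tx": -2.9, "ty": 0, "tz": -0.2, "ax": 0, "ay": 0, "az": 0, "gripper": 5},
  {"tx": -2.9, "ty": 0, "tz": -0.2, "ax": 0, "ay": 0, "az": 0, "gripper": 5},
  {"tx": -2, "ty": 0, "tz": -0.2, "ax": 0, "ay": 0, "az": 0, "gripper": 5},
  {"tx": -0.5, "ty": 0, "tz": -1.5, "ax": 0, "ay": 0, "az": 0, "gripper": 5},
  {"tx": 0, "ty": 0, "tz": -3, "ax": 0, "ay": 0, "az": 0, "gripper": 5},
  {"tx": 0, "ty": 0, "tz": -3, "ax": 0, "ay": 0, "az": 0, "gripper": 5},
])

```text
time: 22.22
eef_pos: [0.6226, -0.2434, 0.0758]
tool_rot: [0.0, 0.74, -0.672, 0.001]
wrist_force: [0.4, 0.5, -0.7]
gripper_width: 0.0499
grasp_force: 0.0
```

```bash
python3 - <<'E'
from h import *
s=get_state();print(rel(s['eef_pos']).round(1),s['joint_positions'].round(3))
R=tool(185.5,40,SX)
go(st(-62,-150,72),R)
im=cams.read_camera('wrist');cv2.imwrite('pics/w6.png',im[:,:,::-1])
E
```

```text
[ -60.5 -149.8   75.8] [-4.730e-01  4.460e-01  2.260e-01  1.348e+00 -1.000e-03 -2.139e+00]
t=22.2 eef [ 0.6226 -0.2434  0.0758] w 0.0499 F [ 0.4  0.5 -0.7]
txyz [0.02 0.15 0.38] axyz [ -0.1 -40.1   0. ]
```

Emit:
carry_out([
  {"tx": 0, "ty": 0.1, "tz": 0, "ax": 0, "ay": -8, "az": 0, "gripper": 5},
  {"tx": 0, "ty": 0.1, "tz": 0, "ax": 0, "ay": -16, "az": 0, "gripper": 5},
  {"tx": 0, "ty": 0.1, "tz": 0, "ax": 0, "ay": -24, "az": 0, "gripper": 5},
  {"tx": 0, "ty": 0.1, "tz": 0, "ax": 0, "ay": -32, "az": 0, "gripper": 5},
  {"tx": 0, "ty": 0.1, "tz": 0, "ax": 0, "ay": -40, "az": 0, "gripper": 5},
  {"tx": 0, "ty": 0.1, "tz": 0, "ax": 0, "ay": -40, "az": 0, "gripper": 5},
])

```text
time: 23.02
eef_pos: [0.618, -0.2427, 0.065]
tool_rot: [-0.228, 0.693, -0.633, -0.259]
wrist_force: [-0.6, 0.4, -0.3]
gripper_width: 0.0499
grasp_force: 0.0
```

```bash
python3 - <<'E'
from h import *
s=get_state();print(rel(s['eef_pos']).round(1),s['joint_positions'].round(3))
R=tool(185.5,40,SX)
go(st(-62,-150,42),R);go(st(-62,-85,42),R)
E
```

```text
[ -65.1 -148.7   65. ] [-0.683  0.999  0.861  1.979  0.473 -2.479]
t=23.0 eef [ 0.618  -0.2427  0.065 ] w 0.0499 F [-0.6  0.4 -0.3]
txyz [ 1.59 -0.33  1.66] axyz [ 0.5  0.4 -0.5]
t=23.0 eef [ 0.618  -0.2427  0.065 ] w 0.0499 F [-0.6  0.4 -0.3]
txyz [-3.36 -0.33  5.88] axyz [ 0.5  0.4 -0.5]
```

Emit:
carry_out([
  {"tx": 0.8, "ty": -0.2, "tz": 0.8, "ax": 0.5, "ay": 0.4, "az": -0.5, "gripper": 5},
  {"tx": 1.6, "ty": -0.3, "tz": 1.7, "ax": 0.5, "ay": 0.4, "az": -0.5, "gripper": 5},
  {"tx": 0.8, "ty": -0.3, "tz": 2.3, "ax": 0.5, "ay": 0.4, "az": -0.5, "gripper": 5},
  {"tx": 0.1, "ty": -0.3, "tz": 3, "ax": 0.5, "ay": 0.4, "az": -0.5, "gripper": 5},
  {"tx": -0.4, "ty": -0.3, "tz": 3.4, "ax": 0.5, "ay": 0.4, "az": -0.5, "gripper": 5},
  {"tx": -1, "ty": -0.3, "tz": 3.9, "ax": 0.5, "ay": 0.4, "az": -0.5, "gripper": 5},
  {"tx": -1.5, "ty": -0.3, "tz": 4.3, "ax": 0.5, "ay": 0.4, "az": -0.5, "gripper": 5},
  {"tx": -2.1, "ty": -0.3, "tz": 4.8, "ax": 0.5, "ay": 0.4, "az": -0.5, "gripper": 5},
  {"tx": -2.6, "ty": -0.3, "tz": 5.2, "ax": 0.5, "ay": 0.4, "az": -0.5, "gripper": 5},
  {"tx": -2.6, "ty": -0.3, "tz": 5.2, "ax": 0.5, "ay": 0.4, "az": -0.5, "gripper": 5},
])

```text
time: 24.28
eef_pos: [0.6176, -0.1877, 0.0498]
tool_rot: [-0.231, 0.698, -0.63, -0.249]
wrist_force: [-1.0, 0.1, 0.7]
gripper_width: 0.0499
grasp_force: 0.0
```

```bash
python3 - <<'E'
from h import *
s=get_state();print(rel(s['eef_pos']).round(1),s['joint_positions'].round(3))
R=tool(185.5,40,SX)
go(st(-62,-76,42),R)
E
```

```text
[-60.2 -93.8  49.8] [-0.626  0.861  0.618  1.826  0.503 -2.43 ]
t=24.3 eef [ 0.6176 -0.1877  0.0498] w 0.0499 F [-1.   0.1  0.7]
txyz [-0.88  0.18  1.74] axyz [-0.3 -0.3  0.4]
```

Emit:
carry_out([
  {"tx": 0.3, "ty": 0.1, "tz": 0.4, "ax": 0, "ay": 0, "az": 0, "gripper": 5},
  {"tx": 0.2, "ty": 0.1, "tz": 0.8, "ax": 0, "ay": 0, "az": 0, "gripper": 5},
  {"tx": -0.1, "ty": 0.1, "tz": 1.1, "ax": 0, "ay": 0, "az": 0, "gripper": 5},
  {"tx": -0.4, "ty": 0.1, "tz": 1.3, "ax": 0, "ay": 0, "az": 0, "gripper": 5},
  {"tx": -0.6, "ty": 0.1, "tz": 1.5, "ax": 0, "ay": 0, "az": 0, "gripper": 5},
  {"tx": -0.6, "ty": 0.1, "tz": 1.5, "ax": 0, "ay": 0, "az": 0, "gripper": 5},
])

```text
time: 25.02
eef_pos: [0.6155, -0.1742, 0.0424]
tool_rot: [-0.231, 0.698, -0.63, -0.248]
wrist_force: [-0.4, -1.6, -1.0]
gripper_width: 0.05
grasp_force: 0.4
```

```bash
python3 - <<'E'
from h import *
s=get_state();print(rel(s['eef_pos']).round(1))
R=tool(185.5,40,SX)
go(st(-62,-76,42),R)
E
```

```text
[-61.  -80.2  42.4]
t=25.0 eef [ 0.6155 -0.1742  0.0424] w 0.05 F [-0.4 -1.6 -1. ]
txyz [-0.3  0.1  0.3] axyz [-0.3 -0.4  0.5]
```

Emit:
carry_out([
  {"tx": -0.15, "ty": 0, "tz": 0.13, "ax": 0, "ay": 0, "az": 0, "gripper": 5},
  {"tx": -0.3, "ty": 0, "tz": 0.26, "ax": 0, "ay": 0, "az": 0, "gripper": 5},
  {"tx": -0.38, "ty": 0, "tz": 0.32, "ax": 0, "ay": 0, "az": 0, "gripper": 5},
  {"tx": -0.38, "ty": 0, "tz": 0.32, "ax": 0, "ay": 0, "az": 0, "gripper": 5},
])

```text
time: 25.52
eef_pos: [0.6151, -0.1696, 0.0424]
tool_rot: [-0.231, 0.698, -0.631, -0.248]
wrist_force: [1.4, 0.0, -0.4]
gripper_width: 0.0497
grasp_force: 0.3
```

Emit:
carry_out([
  {"tx": -0.15, "ty": 0, "tz": 0.13, "ax": 0, "ay": 0, "az": 0, "gripper": 5},
  {"tx": -0.3, "ty": 0, "tz": 0.26, "ax": 0, "ay": 0, "az": 0, "gripper": 5},
  {"tx": -0.38, "ty": 0, "tz": 0.32, "ax": 0, "ay": 0, "az": 0, "gripper": 5},
  {"tx": -0.38, "ty": 0, "tz": 0.32, "ax": 0, "ay": 0, "az": 0, "gripper": 5},
])

```text
time: 26.02
eef_pos: [0.615, -0.1688, 0.0425]
tool_rot: [-0.229, 0.699, -0.631, -0.245]
wrist_force: [0.2, -9.6, 1.2]
gripper_width: 0.0501
grasp_force: 5.2
```

Force rose to 10 N, so the carton is at the left fence. Next, check its end with a leaned push in +x.

```bash
python3 - <<'E'
from h import *
s=get_state();print(rel(s['eef_pos']).round(1))
R=tool(185.5,40,SX)
for p in((-62,-110,45),(-145,-110,45),(-145,-58,44),(-135,-58,44)):go(st(*p),R)
E
```

```text
[-60.9 -74.8  42.5]
t=26.0 eef [ 0.615  -0.1688  0.0425] w 0.0501 F [ 0.2 -9.6  1.2]
txyz [ 2.57  0.11 -2.42] axyz [-0.5 -0.8  0.5]
t=26.0 eef [ 0.615  -0.1688  0.0425] w 0.0501 F [ 0.2 -9.6  1.2]
txyz [ 2.5   8.41 -2.49] axyz [-0.5 -0.8  0.5]
t=26.0 eef [ 0.615  -0.1688  0.0425] w 0.0501 F [ 0.2 -9.6  1.2]
txyz [-1.47  8.4   0.87] axyz [-0.5 -0.8  0.5]
t=26.0 eef [ 0.615  -0.1688  0.0425] w 0.0501 F [ 0.2 -9.6  1.2]
txyz [-1.46  7.4   0.88] axyz [-0.5 -0.8  0.5]
```

Emit:
carry_out([
  {"tx": 0.5, "ty": 0.1, "tz": -0.4, "ax": 0, "ay": 0, "az": 0, "gripper": 5},
  {"tx": 1.5, "ty": 0.1, "tz": -1.4, "ax": 0, "ay": 0, "az": 0, "gripper": 5},
  {"tx": 2.6, "ty": 0.1, "tz": -2.4, "ax": 0, "ay": 0, "az": 0, "gripper": 0.2},
  {"tx": 2.5, "ty": 3, "tz": -2.6, "ax": 0, "ay": 0, "az": 0, "gripper": 0.2},
  {"tx": 2.5, "ty": 6, "tz": -2.6, "ax": 0, "ay": 0, "az": 0, "gripper": 0.2},
  {"tx": 2.5, "ty": 8.4, "tz": -2.5, "ax": 0, "ay": 0, "az": 0, "gripper": 0.2},
  {"tx": 2.5, "ty": 8.4, "tz": -2.5, "ax": 0, "ay": 0, "az": 0, "gripper": 0.2},
  {"tx": 2.5, "ty": 8.4, "tz": -2.5, "ax": 0, "ay": 0, "az": 0, "gripper": 0.2},
])

```text
time: 27.02
eef_pos: [0.5351, -0.2077, 0.045]
tool_rot: [-0.231, 0.698, -0.63, -0.248]
wrist_force: [0.4, -0.3, -0.4]
gripper_width: 0.0019
grasp_force: 0.0
```

```bash
python3 - <<'E'
from h import *
s=get_state();print(rel(s['eef_pos']).round(1),s['joint_positions'].round(2))
R=tool(185.5,40,SX)
for p in((-145,-58,44),(-130,-58,44)):go(st(*p),R)
im=cams.read_camera('side');cv2.imwrite('pics/s2.png',im[:,:,::-1])
crop(im,230,370,170,290,5,'pics/s2b.png')
E
```

```text
[-144.2 -105.9   45. ] [-0.72  0.71  0.36  1.77  0.46 -2.52]
t=27.0 eef [ 0.5351 -0.2077  0.045 ] w 0.0019 F [ 0.4 -0.3 -0.4]
txyz [-3.62  0.07  3.13] axyz [-0.4 -0.3  0.5]
t=27.0 eef [ 0.5351 -0.2077  0.045 ] w 0.0019 F [ 0.4 -0.3 -0.4]
txyz [-3.61 -1.43  3.14] axyz [-0.4 -0.3  0.5]
(600, 700, 3)
```

Emit:
carry_out([
  {"tx": -1, "ty": 0, "tz": 0.9, "ax": 0, "ay": 0, "az": 0, "gripper": 0.2},
  {"tx": -2, "ty": 0, "tz": 1.8, "ax": 0, "ay": 0, "az": 0, "gripper": 0.2},
  {"tx": -3, "ty": 0, "tz": 2.6, "ax": 0, "ay": 0, "az": 0, "gripper": 0.2},
  {"tx": -3.6, "ty": 0, "tz": 3.1, "ax": 0, "ay": 0, "az": 0, "gripper": 0.2},
  {"tx": -3.6, "ty": -0.4, "tz": 3.1, "ax": 0, "ay": 0, "az": 0, "gripper": 0.2},
  {"tx": -3.6, "ty": -0.8, "tz": 3.1, "ax": 0, "ay": 0, "az": 0, "gripper": 0.2},
  {"tx": -3.6, "ty": -1.1, "tz": 3.1, "ax": 0, "ay": 0, "az": 0, "gripper": 0.2},
  {"tx": -3.6, "ty": -1.4, "tz": 3.1, "ax": 0, "ay": 0, "az": 0, "gripper": 0.2},
  {"tx": -3.6, "ty": -1.4, "tz": 3.1, "ax": 0, "ay": 0, "az": 0, "gripper": 0.2},
])

```text
time: 28.2
eef_pos: [0.544, -0.1596, 0.0439]
tool_rot: [-0.231, 0.698, -0.631, -0.248]
wrist_force: [-0.5, 0.6, 0.6]
gripper_width: 0.0019
grasp_force: 0.0
```

Emit:
carry_out([
  {"tx": 0, "ty": -0.2, "tz": 0, "ax": 0, "ay": 0, "az": 0, "gripper": 0.2},
  {"tx": 0, "ty": -0.4, "tz": 0, "ax": 0, "ay": 0, "az": 0, "gripper": 0.2},
  {"tx": 0, "ty": -0.5, "tz": 0, "ax": 0, "ay": 0, "az": 0, "gripper": 0.2},
  {"tx": 0, "ty": -0.5, "tz": 0, "ax": 0, "ay": 0, "az": 0, "gripper": 0.2},
])

```text
time: 28.7
eef_pos: [0.5483, -0.159, 0.0441]
tool_rot: [-0.231, 0.698, -0.631, -0.248]
wrist_force: [-2.6, -0.7, 1.6]
gripper_width: 0.0019
grasp_force: 1.1
```

Emit:
carry_out([
  {"tx": 0, "ty": -0.15, "tz": 0, "ax": 0, "ay": 0, "az": 0, "gripper": 0.2},
  {"tx": 0, "ty": -0.3, "tz": 0, "ax": 0, "ay": 0, "az": 0, "gripper": 0.2},
  {"tx": 0, "ty": -0.3, "tz": 0, "ax": 0, "ay": 0, "az": 0, "gripper": 0.2},
])

```text
time: 29.08
eef_pos: [0.5489, -0.1589, 0.0441]
tool_rot: [-0.229, 0.698, -0.631, -0.25]
wrist_force: [-8.9, -2.8, 3.0]
gripper_width: 0.0022
grasp_force: 4.7
```

Emit:
carry_out([
  {"tx": 0, "ty": 0.8, "tz": 0, "ax": 0, "ay": 0, "az": 0, "gripper": 0.2},
  {"tx": 0, "ty": 2, "tz": 0, "ax": 0, "ay": 0, "az": 0, "gripper": 0.2},
  {"tx": 1.2, "ty": 2, "tz": -1.1, "ax": 0, "ay": 0, "az": 0, "gripper": 0.2},
  {"tx": 2.6, "ty": 2, "tz": -2.3, "ax": 0, "ay": 0, "az": 0, "gripper": 0.2},
  {"tx": 3.8, "ty": 2, "tz": -3.3, "ax": 0, "ay": 0, "az": 0, "gripper": 0.2},
  {"tx": 3.8, "ty": -1, "tz": -3.3, "ax": 0, "ay": 0, "az": 0, "gripper": 5},
  {"tx": 3.8, "ty": -4, "tz": -3.3, "ax": 0, "ay": 0, "az": 0, "gripper": 5},
  {"tx": 3.8, "ty": -6, "tz": -3.3, "ax": 0, "ay": 0, "az": 0, "gripper": 5},
  {"tx": 3.8, "ty": -6, "tz": -3.3, "ax": 0, "ay": 0, "az": 0, "gripper": 5},
])

```text
time: 30.2
eef_pos: [0.617, -0.2023, 0.0455]
tool_rot: [-0.231, 0.699, -0.63, -0.248]
wrist_force: [0.2, 0.1, -0.1]
gripper_width: 0.0499
grasp_force: 0.0
```

```bash
python3 - <<'E'
from h import *
s=get_state();print(rel(s['eef_pos']).round(1))
R=tool(185.5,40,SX)
for p in((-61,-80,42.5),(-61,-74,42.5)):go(st(*p),R)
E
```

```text
[ -62.2 -108.4   45.5]
t=30.2 eef [ 0.617  -0.2023  0.0455] w 0.0499 F [ 0.2  0.1 -0.1]
txyz [-1.99 -0.12  2.04] axyz [-0.3 -0.4  0.5]
t=30.2 eef [ 0.617  -0.2023  0.0455] w 0.0499 F [ 0.2  0.1 -0.1]
txyz [-2.46 -0.13  2.42] axyz [-0.3 -0.4  0.5]
```

Emit:
carry_out([
  {"tx": -0.7, "ty": -0.1, "tz": 0.7, "ax": -0.3, "ay": -0.4, "az": 0.5, "gripper": 5},
  {"tx": -1.4, "ty": -0.1, "tz": 1.4, "ax": -0.3, "ay": -0.4, "az": 0.5, "gripper": 5},
  {"tx": -2, "ty": -0.1, "tz": 2, "ax": -0.3, "ay": -0.4, "az": 0.5, "gripper": 5},
  {"tx": -2.3, "ty": -0.1, "tz": 2.3, "ax": -0.3, "ay": -0.4, "az": 0.5, "gripper": 5},
  {"tx": -2.5, "ty": -0.1, "tz": 2.45, "ax": -0.3, "ay": -0.4, "az": 0.5, "gripper": 5},
  {"tx": -2.65, "ty": -0.1, "tz": 2.6, "ax": -0.3, "ay": -0.4, "az": 0.5, "gripper": 5},
  {"tx": -2.65, "ty": -0.1, "tz": 2.6, "ax": -0.3, "ay": -0.4, "az": 0.5, "gripper": 5},
])

```text
time: 31.08
eef_pos: [0.6137, -0.169, 0.0431]
tool_rot: [-0.229, 0.696, -0.633, -0.251]
wrist_force: [-1.2, -8.1, 1.4]
gripper_width: 0.0502
grasp_force: 3.7
```

Seated again at 8 N. Backing straight out and rising clear.

Emit:
carry_out([
  {"tx": 0.6, "ty": 0, "tz": -0.5, "ax": 0, "ay": 0, "az": 0, "gripper": 5},
  {"tx": 2, "ty": 0, "tz": -1.7, "ax": 0, "ay": 0, "az": 0, "gripper": 5},
  {"tx": 4, "ty": 0, "tz": -3.4, "ax": 0, "ay": 0, "az": 0, "gripper": 5},
  {"tx": 5.4, "ty": 0.5, "tz": -4.6, "ax": 0, "ay": 4, "az": 0, "gripper": 5},
  {"tx": 5, "ty": 1.5, "tz": -6, "ax": 0, "ay": 12, "az": 0, "gripper": 5},
  {"tx": 4, "ty": 3.5, "tz": -9, "ax": 0, "ay": 20, "az": 0, "gripper": 5},
  {"tx": 2, "ty": 6, "tz": -13, "ax": 0, "ay": 28, "az": 0, "gripper": 5},
  {"tx": 0, "ty": 9, "tz": -17, "ax": 0, "ay": 36, "az": 0, "gripper": 5},
  {"tx": -1, "ty": 12, "tz": -20, "ax": 0, "ay": 40, "az": 0, "gripper": 5},
  {"tx": -1, "ty": 14, "tz": -22, "ax": 0, "ay": 40, "az": 0, "gripper": 5},
  {"tx": -1, "ty": 14, "tz": -22, "ax": 0, "ay": 40, "az": 0, "gripper": 5},
])

```text
time: 32.45
eef_pos: [0.4869, -0.3133, 0.22]
tool_rot: [-0.001, 0.739, -0.673, 0.002]
wrist_force: [-0.6, -0.4, -0.3]
gripper_width: 0.0502
grasp_force: 0.0
```

```bash
python3 - <<'E'
from h import *
s=get_state();print(s['time'],rel(s['eef_pos']).round(1),s['wrist_force'].round(1))
a=cams.read_camera('side');b=cams.read_camera('scene');cv2.imwrite('pics/s3.png',a[:,:,::-1]);cv2.imwrite('pics/sc3.png',b[:,:,::-1])
crop(a,235,365,165,285,4.9,'pics/a.png');crop(b,195,325,140,260,4.9,'pics/b.png')
o=np.hstack([cv2.resize(cv2.imread('pics/a.png'),(400,369)),cv2.resize(cv2.imread('pics/b.png'),(400,369))]);cv2.imwrite('pics/fin.png',o)
for p in((0,0,10),(0,0,55),(-110,0,55),(-110,-56,55),(0,-56,55),(-110,-56,10),(0,-56,10)):print(p,proj('side',st(*p)).round(1),proj('scene',st(*p)).round(1))
E
```

```text
32.45 [-202.3 -206.3  220. ] [-0.6 -0.4 -0.3]
(588, 637, 3)
(588, 637, 3)
(0, 0, 10) [292.2 209.4] [222.  211.2]
(0, 0, 55) [293.3 199.6] [221.3 200.4]
(-110, 0, 55) [271.7 215.1] [246.3 187.1]
(-110, -56, 55) [284.9 223.7] [235.5 180.5]
(0, -56, 55) [306.3 207.4] [210.7 193.1]
(-110, -56, 10) [283.9 233.7] [235.9 191. ]
(0, -56, 10) [304.9 217.3] [211.6 203.9]
```

View pics/fin.png

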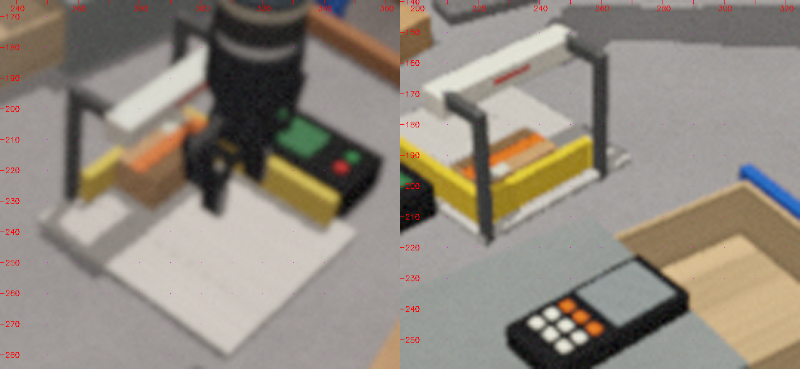

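The last view shows the carton under the bar against both fences: its near bottom corner is at (284,232), against (284,234) predicted. The drawer is still open. Handing in.

```bash
python3 -c "
from cell import job
print(job.finish_job())"
```

```text
the job is handed in; nothing more can be done
None
```

The job is handed in at about 32.5 s of the 72 s: the drawer is out at its stop and the carton is the same way up under the scanner bar, flush against both yellow fences by contact force and camera view, with no sign that the bar or anything else was bumped.

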